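Find the full drill bit case by its weight

ROBOT

A 7-joint arm with a two-finger parallel gripper is mounted at the origin on the work surface. World frame = base frame: x ahead of the robot, y to its left, z up, the work surface at z = 0. Lengths are in m, angles in rad, forces in N, time in s.
With the tool pointing down it reaches from about 0.425 to 1.025 m from the base axis. Payload 3.6 kg.
Tool frame: the origin (TCP) lies at the very end of the fingers, on their centre line; the grasp point (between the pads) lies manip.grip_depth behind it (manip.grip_depth is the distance from the TCP to the grasp point, in m); x points along the fingers, z is the direction in which the jaws open and shut, and the axes are right-handed (so a half turn about x gives the same grasp; the last joint's range is limited). The gripper opens to 85 mm and grips with 20 to 120 N. Pads are 22 mm wide; open, the fingers measure 114 mm over their backs; the gripper's body (76 mm by 85 mm) begins 54 mm behind the grasp point. The pads swing forward as they close: fully open they stand 13 mm farther back than shut.
Start: joints at [-1.359, 0.591, 0.048, 1.609, -0.033, 0.943, -0.034], TCP at [0.218, 0.692, 0.231] pointing down, gripper open.
Joint ranges: [-2.69, 2.69], [-0.47, 2.24], [-1.27, 1.36], [0.19, 2.51], [-1.53, 4.68], [0.08, 2.07], [-3.09, 3.09]. Speed limits (rad/s): [2.57, 2.57, 3.14, 3.14, 3.14, 3.14, 3.14].

INTERFACE

Orientations are given as a rotation vector (axis times angle).
In Python, from bench import manip, capture, camera_info, ticket gives the robot as it stands.
- The arm moves only by the tool jog_arm, never from a script. Its argument "deltas" is a list of rows, each a list of 5 numbers: the finger opening in cm, from 0 to 8.54, then the shift along the tool's x, y, z in cm, then the turn about the tool's x in rad. In form: [[hand, x, y, z, roll], ...]. A call has 1 to 20 rows; each row shifts and turns the pose as measured when the row begins, along the tool's axes as they then stand; what a row does not reach is not made up. A row lasts 1/8 s, in which the tool goes at most 62.5 mm and 10.7 degrees, less where a joint would pass 70% of its speed; a pose out of reach is approached as far as the arm can. A call with a gripper value outside its range is refused whole. The fingers move at their own pace and stop on an object; "grip_force" is the grip in N (left out, the last holds). Time passes only in rows, so rows that do not move let the fingers close. It gives the time, the measured TCP pose, the force and the opening at its end, in the units of the state.
- manip.sense(): the state, without advancing time (a new reading comes with each control period).
- capture(name): name is "scene" or "top" or "wrist"; returns (picture, depth): 400x640x3 uint8, blue, green, red; 400x640 float32, m along the optical axis (not along the pixel's ray), 0 where there is no reading.
- camera_info(name): a dict with "mtx" (3x3 intrinsics, pixels), "T" (4x4, takes a point from camera to world coordinates). Camera axes: x right, y up, looking along -z (the intrinsics and any distortion apply to the point x, -y, -z); pixel columns grow to the right and rows downward; lengths in m; the calibration is good to about 2 mm. A picture is of the moment at which its call begins: read the wrist's pose just before it. camera_info takes no time and is no camera call; for the wrist camera it gives the pose at the moment of the call.
- ticket.hand_in(): hands the job in, once; it reports no verdict.
The state is a dict: "time_s": time; "joint_pos": joint angles; "qd": joint speeds; "effort": joint torques, N m; "position": TCP position; "ee_rot": TCP orientation; "wrist_force": force on the tool from outside, world axes, zero at the start; "ft_torque": the same for the moment, N m; "grip_width": opening from 0.0 (shut) to 1.0 (fully open).
Only numpy, scipy, OpenCV 4.12 (cv2) and the standard library are available. Lean on these libraries where they do the work, as an engineer would, in place of code of your own. Each camera call takes 0.05 s, during which the arm holds its last target.

TASK

Three identical closed drill bit cases lean in the sloped stand, and only one of them is full of bits: feel by lifting which is the heavy one, and stand that one upright on the floor of the big compartment of the orange tray, set down rather than dropped. The two nearly empty cases must end up fully down in their own pockets, and all the other things stay where they are.

Things in the scene. Friction and masses are not known exactly. Their poses are not given: they have to be found in the camera images.
- case_a: closed white drill bit case, 36 (own x) x 62 (own y) x 120 (own z) mm, in the stand's left (+y) pocket (seen from the robot), own z leaning 30 degrees from vertical, top away from the robot. Origin: centre of underside. Grip across the 36 mm, fingers along own z; near (-x) and far (+x) faces are free above 62 mm from the underside. Full case: 0.42 to 0.60 kg, centre of mass 40 mm up; empty ones: 0.11 to 0.16 kg; contents unseen, rattle 1 to 2 mm.
- case_b: closed white drill bit case, 36 (own x) x 62 (own y) x 120 (own z) mm, in the stand's middle pocket (seen from the robot), own z leaning 30 degrees from vertical, top away from the robot. Origin: centre of underside. All else as case_a
- case_c: closed white drill bit case, 36 (own x) x 62 (own y) x 120 (own z) mm, in the stand's right (-y) pocket (seen from the robot), own z leaning 30 degrees from vertical, top away from the robot. Origin: centre of underside. All else as case_a
- stand: grey metal stand, fixed, base plate 150 (x) x 260 (y) x 4 mm; three pockets side by side along its y, 80 mm apart, sloped 30 degrees (tops towards its +x, away from the robot). Pocket inside: 72 mm wide (y), 44 mm across the case thickness; far wall (+x) 62 mm, near wall 40 mm long up the slope; cheeks beside each pocket 104 mm. Cases lean on the far wall. Origin: centre of base underside
- tray: orange plastic compartment tray, fixed, 160 (x) x 220 (y) x 40 mm high, floor and walls 4 mm; one big compartment on its +y half, 152 x 104 mm inside, and two small ones on its -y half that hold the sharpener and a picture hook. Origin: centre of the underside
- big_compartment (a point): centre of the floor of the tray's big compartment (4 mm above the stool top), axes as the tray's
- hammer: bystander: rubber-grip hammer, 280 mm long, lying behind
- picture_hook_a: bystander: zinc-plated picture hook, 60 x 22 x 18 mm, on the stool top between stand and tray
- picture_hook_b: bystander: the same kind of hook, lying in a small compartment of the tray
- sharpener: bystander: steel pencil sharpener, 34 x 24 x 18 mm, in the other small compartment
- pocket_a (a point): centre of the sloping floor of the stand's left (+y) pocket, where the centre of case_a's underside rests; 22 mm above the stool top; axes as the stand's (not sloped)
- pocket_b (a point): centre of the sloping floor of the stand's middle pocket, where the centre of case_b's underside rests; 22 mm above the stool top; axes as the stand's (not sloped)
- pocket_c (a point): centre of the sloping floor of the stand's right (-y) pocket, where the centre of case_c's underside rests; 22 mm above the stool top; axes as the stand's (not sloped)
There are look-alikes about, which are no part of the job. What is shaped like the case_a but red is not meant. What is shaped like the case_c but pink is not meant.

How it is judged:
At the end, for the whole second after the job is handed in: The heavy case stands at rest in the big compartment, upright within 0.15 rad, underside within 8 mm of its floor, pressing on the tray with over 2.8 N (only the full one can); each other case rests in its own pocket, underside within 20 mm of its floor centre, leaning 0.35 to 0.70 rad (((z of case_a in the frame of big_compartment below 0.008 m and x of case_a in the frame of big_compartment between -0.065 and 0.065 m and y of case_a in the frame of big_compartment between -0.04 and 0.04 m and angle between case_a's own z axis and vertical below 0.15 rad and linear speed of each of case_a, case_b, case_c below 0.03 m/s and contact force between case_a and tray above 2.8 N and distance between case_b and pocket_b below 0.02 m and angle between case_b's own z axis and vertical between 0.35 and 0.7 rad and distance between case_c and pocket_c below 0.02 m and angle between case_c's own z axis and vertical between 0.35 and 0.7 rad) or (z of case_b in the frame of big_compartment below 0.008 m and x of case_b in the frame of big_compartment between -0.065 and 0.065 m and y of case_b in the frame of big_compartment between -0.04 and 0.04 m and angle between case_b's own z axis and vertical below 0.15 rad and linear speed of each of case_b, case_a, case_c below 0.03 m/s and contact force between case_b and tray above 2.8 N and distance between case_a and pocket_a below 0.02 m and angle between case_a's own z axis and vertical between 0.35 and 0.7 rad and distance between case_c and pocket_c below 0.02 m and angle between case_c's own z axis and vertical between 0.35 and 0.7 rad) or (z of case_c in the frame of big_compartment below 0.008 m and x of case_c in the frame of big_compartment between -0.065 and 0.065 m and y of case_c in the frame of big_compartment between -0.04 and 0.04 m and angle between case_c's own z axis and vertical below 0.15 rad and linear speed of each of case_c, case_a, case_b below 0.03 m/s and contact force between case_c and tray above 2.8 N and distance between case_a and pocket_a below 0.02 m and angle between case_a's own z axis and vertical between 0.35 and 0.7 rad and distance between case_b and pocket_b below 0.02 m and angle between case_b's own z axis and vertical between 0.35 and 0.7 rad))); the robot touches nothing.
It fails at once if a case is dropped (falls faster than 0.8 m/s, about 30 mm of free fall, out of the gripper) ((linear speed of case_a above 0.8 m/s and contact force between case_a and the fingers below 0.05 N) or (linear speed of case_b above 0.8 m/s and contact force between case_b and the fingers below 0.05 N) or (linear speed of case_c above 0.8 m/s and contact force between case_c and the fingers below 0.05 N)).
It fails at once if a bystander is moved by more than 30 mm (distance of any of hammer, picture_hook_a, picture_hook_b, sharpener from where it was at the start of the episode above 0.03 m).
It also fails if it takes over 64 s, if anything falls off the work surface, if the arm or the gripper's body presses on something with over 40 N, if the wrist force passes 120 N, or if a joint passes its speed limit or range.

## Working session

There is one attempt and no reset: what is moved stays moved. The work goes in short steps, Python scripts to look and compute and a tool call to move; the robot and the scene stay as the last step left them, time stands still between calls to the robot, and variables do not carry over. Pictures are saved under pics/ and viewed, and the job is handed in when it is done.

Besides the shell and the picture viewer there is one more tool, called after "Emit:" by a JSON object that holds its "method" and its "body". jog_arm: Moves the arm, as the interface text tells. Its arguments: {"type":"object","properties":{"deltas":{"type":"array"},"grip_force":{"type":"number"}},"required":["deltas"]}

```bash
ls; mkdir -p pics
python3 - <<'E'
from bench import manip, capture, camera_info, ticket
import cv2, numpy as np
np.set_printoptions(precision=4,suppress=True)
print(manip.sense(), manip.grip_depth)
for n in ["scene","top"]:
    i=camera_info(n); print(n,i)
    p,d=capture(n); cv2.imwrite(f"pics/{n}0.png",p); np.save(f"pics/{n}0.npy",d)
E
```

```text
pics
{'time_s': 0.0, 'joint_pos': array([-1.3595,  0.5921,  0.0483,  1.6098, -0.0333,  0.9427, -0.0337]), 'qd': array([ 0.0007,  0.0012,  0.0005, -0.0002, -0.    ,  0.0006,  0.0005]), 'effort': array([  0.0001, -54.8689,   1.5467, -19.8126,   0.0094,   0.0088,
         0.    ]), 'position': array([0.2173, 0.6908, 0.2302]), 'ee_rot': array([-0.9833,  1.3399,  0.9809]), 'wrist_force': array([ 0.0562,  0.5107, -0.4711]), 'ft_torque': array([ 0.0444, -0.037 ,  0.0245]), 'grip_width': 0.9985674513019999} 0.0187
scene {'mtx': array([[467.3207,   0.    , 319.0581],
       [  0.    , 467.3207, 204.7572],
       [  0.    ,   0.    ,   1.    ]]), 'T': array([[ 0.3922, -0.7725,  0.4994,  1.0951],
       [ 0.9199,  0.3316, -0.2094, -0.3406],
       [-0.0038,  0.5415,  0.8407,  0.9781],
       [ 0.    ,  0.    ,  0.    ,  1.    ]])}
top {'mtx': array([[496.1829,   0.    , 315.233 ],
       [  0.    , 496.1829, 202.2598],
       [  0.    ,   0.    ,   1.    ]]), 'T': array([[-0.0283,  0.9976, -0.0627,  0.4838],
       [-0.9996, -0.0284, -0.0019, -0.1279],
       [-0.0036,  0.0626,  0.998 ,  1.1757],
       [ 0.    ,  0.    ,  0.    ,  1.    ]])}
```

View pics/scene0.png

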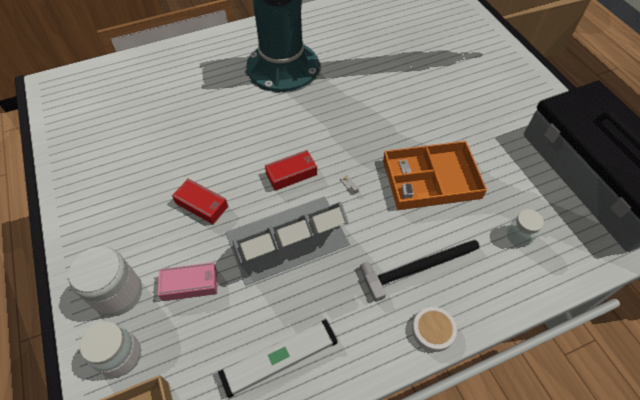

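View pics/top0.png

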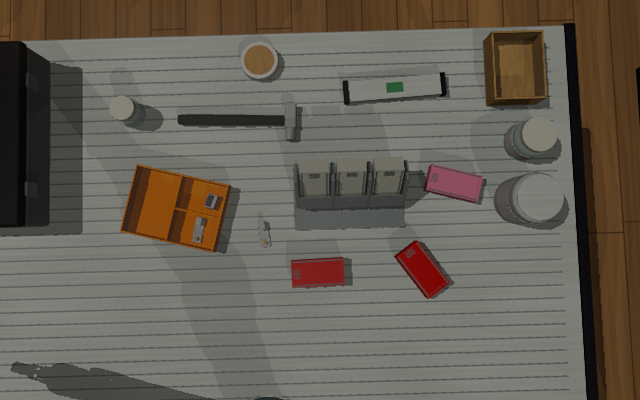

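Run:
```python
from bench import manip, capture, camera_info, ticket
import cv2, numpy as np
from scipy.spatial.transform import Rotation as R
np.set_printoptions(precision=4,suppress=True)
s=manip.sense();print(R.from_rotvec(s['ee_rot']).as_matrix(), [m for m in dir(manip) if m[0]!='_'])
i=camera_info("wrist");print(i)
p=cv2.imread("pics/top0.png"); c=p[140:260,100:440]; 
cv2.imwrite("pics/top0c.png",cv2.resize(p[140:290,240:440],None,fx=4,fy=4,interpolation=cv2.INTER_CUBIC))
q=cv2.imread("pics/scene0.png"); 
cv2.imwrite("pics/scene0c.png",cv2.resize(q[190:290,220:360],None,fx=5.6,fy=5.6,interpolation=cv2.INTER_CUBIC))
```

```text
[[-0.0006 -0.9539  0.3   ]
 [-0.002   0.3     0.9539]
 [-1.     -0.0001 -0.0021]] ['Unreachable', 'grip_depth', 'sense']
{'mtx': array([[293.0314,   0.    , 320.8189],
       [  0.    , 293.0314, 199.5162],
       [  0.    ,   0.    ,   1.    ]]), 'T': array([[ 0.2997, -0.9163, -0.2656,  0.1482],
       [ 0.954 ,  0.287 ,  0.0864,  0.7124],
       [-0.0029, -0.2793,  0.9602,  0.3733],
       [ 0.    ,  0.    ,  0.    ,  1.    ]])}
```

View pics/top0c.png

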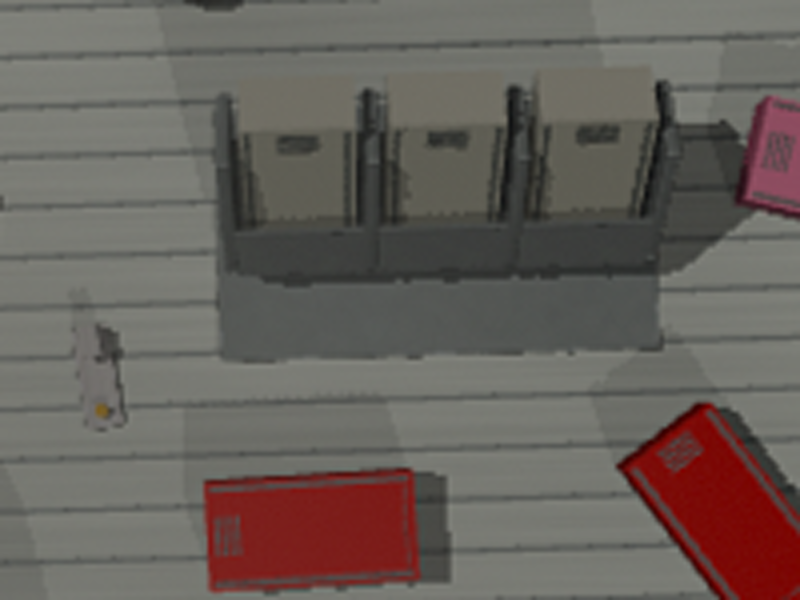

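View pics/scene0c.png

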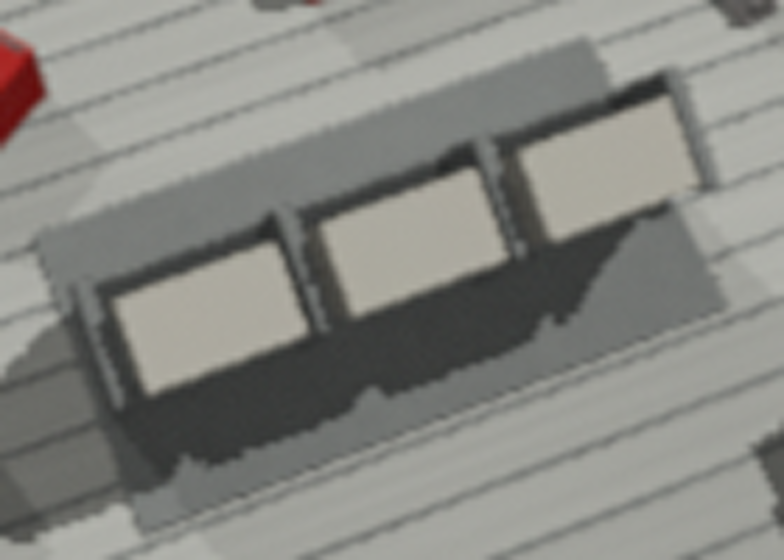

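```bash
cat > h.py <<'E'
import cv2, numpy as np
from scipy.spatial.transform import Rotation as R
np.set_printoptions(precision=4,suppress=True)
def cloud(d,i):
    m,T=i['mtx'],i['T']; v,u=np.mgrid[:d.shape[0],:d.shape[1]]
    p=np.stack([(u-m[0,2])/m[0,0]*d,-(v-m[1,2])/m[1,1]*d,-d],-1)
    return p@T[:3,:3].T+T[:3,3]
def ray(u,v,z,i):
    m,T=i['mtx'],i['T']; r=T[:3,:3]@np.array([(u-m[0,2])/m[0,0],-(v-m[1,2])/m[1,1],-1]); o=T[:3,3]
    return o+r*(z-o[2])/r[2]
E
python3 - <<'E'
from h import *
from bench import camera_info
for n in ["scene","top"]:
    i=camera_info(n); d=np.load(f"pics/{n}0.npy"); p=cv2.imread(f"pics/{n}0.png"); P=cloud(d,i)
    print(n,"table z",np.median(P[300:310,300:310,2]) if n=="top" else P[150,200])
    if n=="scene":
        g=cv2.cvtColor(p,cv2.COLOR_BGR2GRAY); hsv=cv2.cvtColor(p,cv2.COLOR_BGR2HSV)
        m=((g>150)&(P[...,2]>0.1)&(P[...,2]<0.15)).astype(np.uint8); m[:190]=0;m[290:]=0;m[:,:220]=0;m[:,360:]=0
        nn,l,st,c=cv2.connectedComponentsWithStats(m)
        for k in range(1,nn):
            if st[k,4]<100: continue
            q=P[l==k]; mu=q.mean(0); U,S,V=np.linalg.svd(q-mu,full_matrices=False)
            r=cv2.minAreaRect((((q-mu)@V[:2].T)*1000).astype(np.float32))
            print(st[k],c[k],mu,"normal",V[2],"long",V[0],r)
    else:
        hsv=cv2.cvtColor(p,cv2.COLOR_BGR2HSV)
        m=cv2.inRange(hsv,(5,150,80),(20,255,255)); m[:150]=0;m[260:]=0
        cs,_=cv2.findContours(m,cv2.RETR_EXTERNAL,cv2.CHAIN_APPROX_NONE); cc=max(cs,key=cv2.contourArea)
        rr=cv2.minAreaRect(cc);b=cv2.boxPoints(rr);print(rr)
        B=np.array([ray(u,v,0.04,i) for u,v in b]);print(B,B.mean(0),np.linalg.norm(B-np.roll(B,1,0),axis=1))
        # stand base corners (crop coords /4+offset)
        for (u,v) in [(221,357),(658,347)]:
            print("plate near corner",ray(240+u/4,140+v/4,0.004,i))
        # depth map on tray floor
        print("tray floor",P[200,155],P[222,165])
        for r0 in range(155,232,3): print(r0,P[r0,[315,334,351,370,388],2], P[r0,351,:2])
E
```

```text
scene table z [ 0.2246 -0.323  -0.0015]
[314 208  30  24 447] [328.3982 219.6063] [ 0.631  -0.1245  0.1254] normal [ 0.4934 -0.0023  0.8698] long [ 0.0048 -1.     -0.0053] ((-0.36687469482421875, -0.05322456359863281), (34.532894134521484, 60.05259323120117), 89.43231201171875)
[278 221  32  25 474] [293.365  232.6899] [ 0.6313 -0.2047  0.1255] normal [0.5051 0.002  0.863 ] long [ 0.0008  1.     -0.0028] ((0.3323841094970703, 0.07947540283203125), (59.739097595214844, 34.613216400146484), 0.16850151121616364)
[241 234  33  26 499] [257.1864 246.1964] [ 0.6316 -0.2846  0.1255] normal [0.4901 0.0011 0.8717] long [-0.004  -1.      0.0035] ((-0.3336601257324219, -0.007144927978515625), (34.70998001098633, 60.073307037353516), 89.77619171142578)
top table z -0.0002617385025546204
((173.8398895263672, 207.6938018798828), (95.79015350341797, 69.6314926147461), 12.994616508483887)
[[0.5024 0.3242 0.04  ]
 [0.6577 0.2875 0.04  ]
 [0.6016 0.0729 0.04  ]
 [0.4473 0.1113 0.04  ]] [0.5522 0.199  0.04  ] [0.2199 0.1596 0.2218 0.1591]
plate near corner [ 0.495  -0.0768  0.004 ]
plate near corner [ 
[... 939 characters left out ...]
0.0679 0.0665 0.067  0.0656] [ 0.563  -0.2062]
200 [0.0657 0.0597 0.0612 0.0566 0.06  ] [ 0.5566 -0.2064]
203 [0.053  0.0507 0.0503 0.0466 0.0442] [ 0.5505 -0.2069]
206 [0.0393 0.0394 0.0367 0.0326 0.0291] [ 0.5444 -0.2077]
209 [0.0025 0.0026 0.003  0.0013 0.0033] [ 0.5391 -0.2098]
212 [0.0052 0.0022 0.003  0.0055 0.0042] [ 0.532  -0.2096]
215 [0.0072 0.0047 0.0054 0.0032 0.0003] [ 0.5248 -0.2092]
218 [0.0024 0.0069 0.0046 0.0054 0.0037] [ 0.5177 -0.209 ]
221 [0.007  0.0079 0.004  0.0054 0.0037] [ 0.5107 -0.2088]
224 [0.0027 0.0014 0.0028 0.0033 0.0078] [ 0.5036 -0.2087]
227 [0.0033 0.0037 0.003  0.0044 0.0069] [ 0.4966 -0.2084]
230 [-0.0017 -0.0015  0.0024 -0.0021 -0.0006] [ 0.4895 -0.2082]
```

Emit:
{"method": "jog_arm", "body": {"deltas": [[6.6,0,0,0,-0.15],[6.6,0,0,0,-0.155],[6.6,0,-2.6,-5.1,0],[6.6,0,-2.6,-5.1,0],[6.6,0,-2.6,-5.1,0],[6.6,0,-2.6,-5.1,0],[6.6,0,-2.6,-5.1,0],[6.6,0,-2.6,-5.1,0],[6.6,0,-2.6,-5.1,0],[6.6,0,-2.6,-5.1,0],[6.6,0,-2.6,-5.1,0],[6.6,0,-2.6,-5.1,0],[6.6,0,-2.6,-5.1,0],[6.6,0,-2.6,-5.1,0]], "grip_force": 60}}

```text
time_s: 1.85
position: [0.5424, 0.068, 0.2262]
ee_rot: [-1.227, 1.206, 1.227]
wrist_force: [1.0, -0.2, -0.3]
grip_width: 0.773
```

```bash
cat > st.py <<'E'
from h import *
from bench import manip
import sys
s=manip.sense(); M=R.from_rotvec(s['ee_rot']).as_matrix()
print("t",s['time_s'],"pos",s['position'],"F",s['wrist_force'],"T",s['ft_torque'],"w mm",s['grip_width']*85.4)
print("x",M[:,0],"y",M[:,1],"z",M[:,2], "roll-to-y", np.arctan2(M[0,2],M[1,2]))
if len(sys.argv)>1:
    t=np.array([float(a) for a in sys.argv[1:4]]); print("delta tool cm",M.T@(t-s['position'])*100)
E
python3 st.py .634 -.124 .19
```

```text
t 1.85 pos [0.5424 0.068  0.2262] F [ 1.0147 -0.1971 -0.274 ] T [ 0.0519 -0.0478  0.0093] w mm 66.03489175797705
x [-0.005  -0.0048 -1.    ] y [-0.9997 -0.0225  0.0051] z [-0.0225  0.9997 -0.0046] roll-to-y -0.02248550062249182
delta tool cm [  3.6677  -8.7448 -19.3866]
```

Emit:
{"method": "jog_arm", "body": {"deltas": [[6.6,0.6,-2.2,-4.9,0.022],[6.6,0.9,-2.2,-4.9,0],[6.6,0.9,-2.2,-4.9,0],[6.6,0.9,-1.8,-4.2,0],[6.6,0,0,0,0],[6.6,0,0,0,0]]}}

```text
time_s: 2.6
position: [0.6294, -0.1332, 0.1908]
ee_rot: [-1.204, 1.223, 1.204]
wrist_force: [-0.0, -0.1, -0.3]
grip_width: 0.774
```

```bash
python3 st.py .634 -.124 .15
python3 - <<'E'
from h import *
from bench import capture
p,d=capture("wrist"); cv2.imwrite("pics/w1.png",p)
p,d=capture("scene"); cv2.imwrite("pics/s1.png",cv2.resize(p[100:300,200:440],None,fx=3,fy=3));
E
```

```text
t 2.6 pos [ 0.6294 -0.1332  0.1908] F [-0.0324 -0.1029 -0.2518] T [ 0.0479 -0.0123 -0.0089] w mm 66.07368571230052
x [-0.0065 -0.0064 -1.    ] y [-0.9999  0.0088  0.0064] z [ 0.0087  0.9999 -0.0065] roll-to-y 0.008737702284381046
delta tool cm [ 4.0734 -0.4748  0.9482]
```

View pics/w1.png

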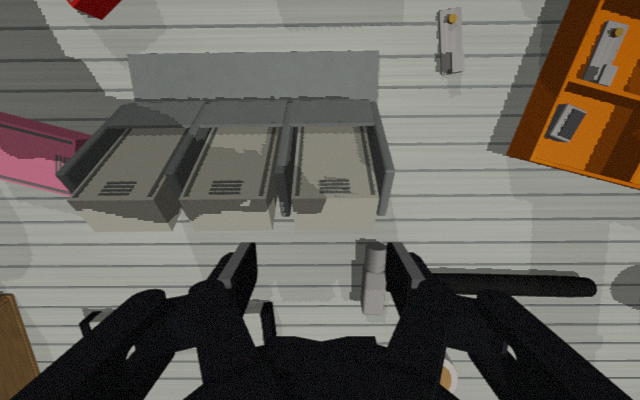

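View pics/s1.png

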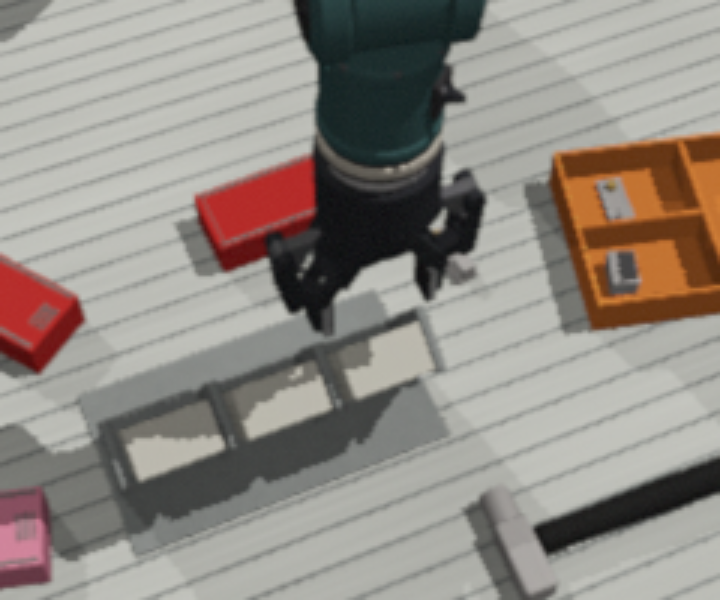

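Run:
```python
from h import *
from bench import capture,camera_info
i=camera_info("wrist");p,d=capture("wrist"); P=cloud(d,i)
for v in range(236,300,5):
    print(v,[ (u,P[v,u].round(3).tolist()) for u in (225,235,245,252)],[ (u,P[v,u].round(3).tolist()) for u in (390,397,405)])
m=(P[...,2]>.15)&(d>0); 
for lo,hi in((200,320),(320,460)):
    q=P[:,lo:hi][m[:,lo:hi]&(P[:,lo:hi,2]<.215)]; print(q.min(0),q.max(0))
```

```text
236 [(225, [0.698, -0.253, 0.001]), (235, [0.698, -0.241, 0.002]), (245, [0.699, -0.229, 0.0]), (252, [0.699, -0.22, 0.001])] [(390, [0.699, -0.05, 0.001]), (397, [0.7, -0.042, 0.0]), (405, [0.699, -0.032, 0.002])]
241 [(225, [0.705, -0.253, 0.001]), (235, [0.706, -0.242, -0.0]), (245, [0.706, -0.229, -0.0]), (252, [0.705, -0.22, 0.002])] [(390, [0.707, -0.05, -0.001]), (397, [0.707, -0.041, -0.0]), (405, [0.706, -0.032, 0.001])]
246 [(225, [0.712, -0.255, -0.0]), (235, [0.712, -0.242, 0.0]), (245, [0.617, -0.169, 0.207]), (252, [0.618, -0.166, 0.205])] [(390, [0.617, -0.1, 0.207]), (397, [0.617, -0.097, 0.207]), (405, [0.713, -0.031, 0.001])]
251 [(225, [0.719, -0.255, -0.0]), (235, [0.617, -0.172, 0.212]), (245, [0.617, -0.168, 0.212]), (252, [0.62, -0.166, 0.205])] [(390, [0.62, -0.1, 0.206]), (397, [0.617, -0.098, 0.212]), (405, [0.617, -0.094, 0.212])]
256 [(225, [0.62, -0.178, 0.21]), (235, [0.616, -0.171, 0.218]), (245, [0.617, -0.166, 0.218]), (252, [0.622, -0.166, 0.207])] [(390, [0.622, -0.1, 0.208]), (397, [0.617, -0.099, 0.217]), (405, [0.617, -0.096, 0.217])]
261 [(225, 
[... 1127 characters left out ...]
, 0.235]), (245, [0.629, -0.166, 0.221]), (252, [0.636, -0.166, 0.211])] [(390, [0.636, -0.1, 0.211]), (397, [0.629, -0.1, 0.222]), (405, [0.621, -0.1, 0.234])]
291 [(225, [0.617, -0.166, 0.245]), (235, [0.623, -0.166, 0.235]), (245, [0.631, -0.166, 0.223]), (252, [0.639, -0.166, 0.21])] [(390, [0.638, -0.1, 0.212]), (397, [0.631, -0.1, 0.223]), (405, [0.624, -0.1, 0.234])]
296 [(225, [0.617, -0.165, 0.248]), (235, [0.625, -0.166, 0.235]), (245, [0.633, -0.166, 0.224]), (252, [0.783, -0.226, 0.001])] [(390, [0.785, -0.045, -0.001]), (397, [0.632, -0.1, 0.225]), (405, [0.626, -0.1, 0.234])]
[ 0.6161 -0.18    0.1978] [ 0.6391 -0.1656  0.215 ]
[ 0.6165 -0.1007  0.1974] [ 0.6393 -0.0865  0.215 ]
```

Emit:
{"method": "jog_arm", "body": {"deltas": [[6.6,0,-0.5,0.9,-0.009],[6.6,1.0,0,0,0],[6.6,1.0,0,0,0],[6.6,0,0,0,0]]}}

```text
time_s: 3.25
position: [0.6346, -0.1187, 0.1702]
ee_rot: [-1.216, 1.213, 1.217]
wrist_force: [-0.1, -0.7, -0.4]
grip_width: 0.776
```

```bash
python3 st.py .635 -.1245 .108
```

```text
t 3.25 pos [ 0.6346 -0.1187  0.1702] F [-0.1274 -0.6716 -0.3926] T [-0.003  -0.0574 -0.0622] w mm 66.28778984445107
x [-0.0057 -0.005  -1.    ] y [-0.9999 -0.0082  0.0057] z [-0.0083  1.     -0.005 ] roll-to-y -0.008253102710517438
delta tool cm [ 6.2223 -0.0703 -0.5537]
```

Emit:
{"method": "jog_arm", "body": {"deltas": [[6.6,1.0,0,-0.5,0.004],[6.6,1.0,0,0,0],[6.6,0.5,0,0,0],[6.6,0,0,0,0],[6.6,0,0,0,0]]}}

```text
time_s: 3.88
position: [0.6341, -0.1252, 0.1429]
ee_rot: [-1.212, 1.217, 1.213]
wrist_force: [-0.3, 0.2, 0.2]
grip_width: 0.776
```

```bash
python3 st.py .635 -.1245 .108
```

```text
t 3.875 pos [ 0.6341 -0.1252  0.1429] F [-0.3228  0.221   0.2207] T [ 0.0146 -0.0264 -0.0286] w mm 66.23078967647974
x [-0.0066 -0.0055 -1.    ] y [-1.     -0.0024  0.0066] z [-0.0025  1.     -0.0055] roll-to-y -0.0024829164095174026
delta tool cm [ 3.4929 -0.1103  0.0917]
```

Emit:
{"method": "jog_arm", "body": {"deltas": [[6.6,1.0,0,0.05,0],[6.6,1.0,0,0,0],[6.6,0.3,0,0,0],[6.6,0,0,0,0]]}}

```text
time_s: 4.38
position: [0.6341, -0.1246, 0.1185]
ee_rot: [-1.212, 1.216, 1.213]
wrist_force: [0.1, -0.1, 0.7]
grip_width: 0.773
```

```bash
python3 st.py .635 -.1245 .104;  python3 - <<'E'
from h import *
from bench import capture,camera_info
i=camera_info("wrist");p,d=capture("wrist"); cv2.imwrite("pics/w2.png",cv2.resize(p[150:330,200:440],None,fx=3,fy=3))
E
```

```text
t 4.375 pos [ 0.6341 -0.1246  0.1185] F [ 0.1422 -0.0861  0.6518] T [-0.0415  0.0439  0.0149] w mm 65.99472667164723
x [-0.0062 -0.0054 -1.    ] y [-1.     -0.0028  0.0062] z [-0.0028  1.     -0.0054] roll-to-y -0.0028388488796309615
delta tool cm [ 1.4492 -0.0945  0.0138]
```

View pics/w2.png

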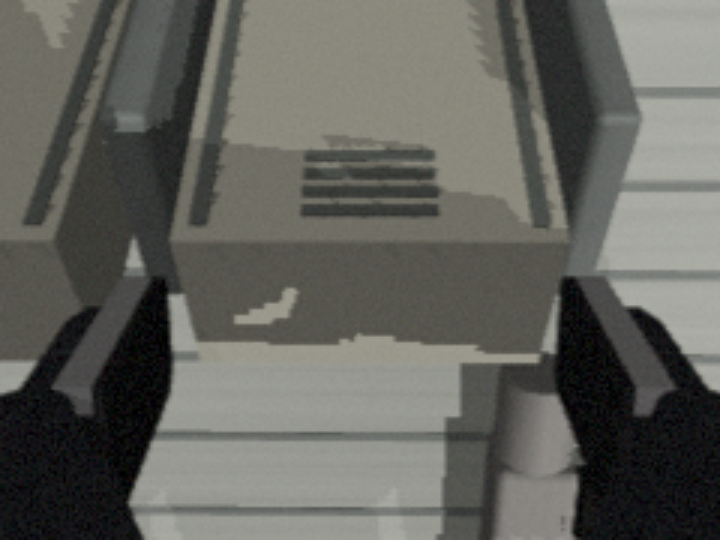

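Emit:
{"method": "jog_arm", "body": {"deltas": [[6.6,0.6,-0.1,0,0],[6.6,0.6,0,0,0],[6.6,0.2,0,0,0],[6.6,0,0,0,0]]}}

```text
time_s: 4.92
position: [0.6355, -0.1247, 0.104]
ee_rot: [-1.213, 1.216, 1.212]
wrist_force: [-0.1, -0.3, -0.3]
grip_width: 0.773
```

```bash
python3 st.py .635 -.1245 .104;  python3 - <<'E'
from h import *
from bench import capture,camera_info
i=camera_info("wrist");p,d=capture("wrist"); cv2.imwrite("pics/w3.png",cv2.resize(p[150:330,200:440],None,fx=3,fy=3))
P=cloud(d,i); m=(d>0)&(d<.28)
print(P[250,[248,252,256]])
E
```

```text
t 4.925 pos [ 0.6355 -0.1247  0.104 ] F [-0.1138 -0.3144 -0.2714] T [ 0.0685 -0.0279  0.0115] w mm 66.02139393346867
x [-0.0052 -0.0055 -1.    ] y [-1.     -0.0028  0.0052] z [-0.0028  1.     -0.0055] roll-to-y -0.0028292225677226807
delta tool cm [-0.0014  0.0545  0.0243]
[[ 0.6232 -0.1583  0.1243]
 [ 0.6197 -0.1546  0.1315]
 [ 0.6197 -0.1529  0.1314]]
```

View pics/w3.png

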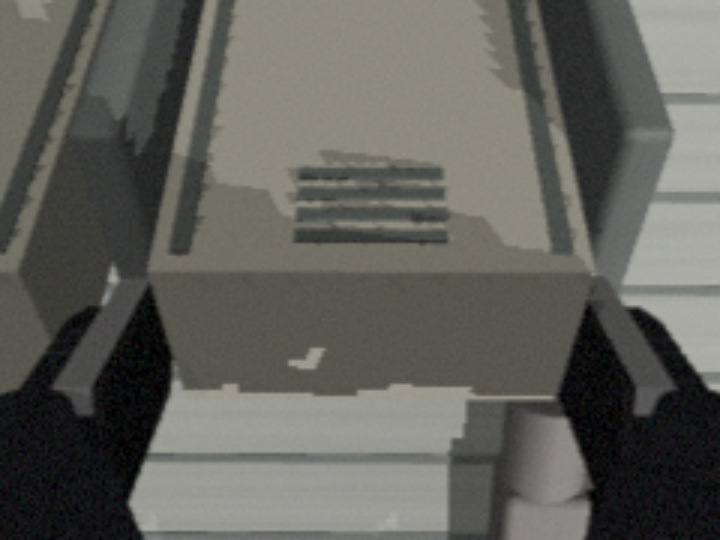

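Emit:
{"method": "jog_arm", "body": {"deltas": [[6.6,0.2,0,0,0],[5.5,0,0,0,0],[5.5,0,0,0,0],[5.5,0,0,0,0],[5.5,0,0,0,0]], "grip_force": 80}}

```text
time_s: 5.6
position: [0.6363, -0.1245, 0.103]
ee_rot: [-1.214, 1.214, 1.211]
wrist_force: [-1.2, 1.1, 1.3]
grip_width: 0.703
```

```bash
python3 st.py .645 -.1245 .120
```

```text
t 5.6 pos [ 0.6363 -0.1245  0.103 ] F [-1.1898  1.0628  1.3252] T [ 0.0482  0.1186 -0.0239] w mm 60.01457997407879
x [-0.0035 -0.0054 -1.    ] y [-1.     -0.0031  0.0035] z [-0.0031  1.     -0.0054] roll-to-y -0.0031423184398579915
delta tool cm [-1.7014 -0.8667 -0.011 ]
```

Emit:
{"method": "jog_arm", "body": {"deltas": [[5.5,-0.5,-0.15,0,0],[5.5,-0.5,-0.15,0,0],[5.5,-0.5,-0.15,0,0],[5.5,0,0,0,0],[5.5,0,0,0,0],[5.5,0,0,0,0]]}}

```text
time_s: 6.35
position: [0.6388, -0.1241, 0.1161]
ee_rot: [-1.211, 1.217, 1.215]
wrist_force: [-0.2, -0.4, -4.7]
grip_width: 0.704
```

```bash
python3 st.py .645 -.1245 .120
python3 - <<'E'
from h import *
from bench import capture,camera_info
i=camera_info("wrist");p,d=capture("wrist"); cv2.imwrite("pics/w4.png",cv2.resize(p[150:330,200:440],None,fx=3,fy=3))
P=cloud(d,i)
# near face slope: lid pixels
q=P[170:225,300:345][(d[170:225,300:345]>0)]; mu=q.mean(0);V=np.linalg.svd(q-mu)[2] if len(q)<3000 else None
print(mu,V[2] if V is not None else '', np.degrees(np.arctan2(abs(V[2][2]),abs(V[2][0]))))
E
```

```text
t 6.35 pos [ 0.6388 -0.1241  0.1161] F [-0.209  -0.4469 -4.7413] T [ 0.017  -0.2587  0.0236] w mm 60.13907769521801
x [-0.008  -0.0049 -1.    ] y [-1.    -0.003  0.008] z [-0.003   1.     -0.0049] roll-to-y -0.003013054166609381
delta tool cm [-0.3996 -0.6173 -0.0446]
[ 0.6033 -0.1238  0.1264] [ 0.875   0.0022 -0.4842] 28.9580638890486
```

View pics/w4.png

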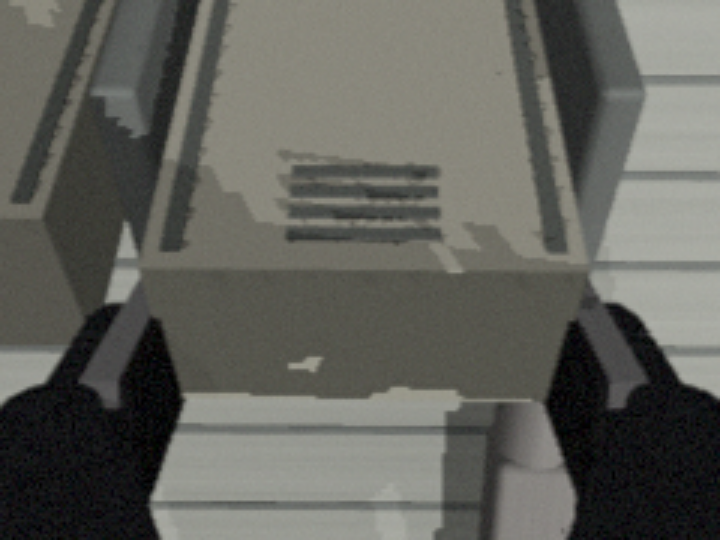

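Emit:
{"method": "jog_arm", "body": {"deltas": [[5.5,-0.8,-0.46,0,0],[5.5,-1.2,-0.69,0,0],[5.5,-1.2,-0.69,0,0],[5.5,-1.2,-0.69,0,0],[5.5,-1.2,-0.69,0,0],[5.5,-1.2,-0.69,0,0],[5.5,-1.2,-0.69,0,0],[5.5,-1.2,-0.4,0,0],[5.5,-1.2,0,0,0],[5.5,-1.0,0,0,0],[5.5,0,0,0,0],[5.5,0,0,0,0]]}}

```text
time_s: 7.9
position: [0.6929, -0.1233, 0.2382]
ee_rot: [-1.211, 1.217, 1.215]
wrist_force: [-0.3, -0.1, -6.4]
grip_width: 0.706
```

```bash
python3 st.py .645 -.1245 .120
python3 - <<'E'
from h import *
from bench import capture,camera_info
i=camera_info("wrist");p,d=capture("wrist"); 
P=cloud(d,i)
q=P[170:225,300:345][(d[170:225,300:345]>0)]; mu=q.mean(0);V=np.linalg.svd(q-mu)[2] 
print(mu,V[2], np.degrees(np.arctan2(abs(V[2][2]),abs(V[2][0]))))
p2,_=capture("scene")
cv2.imwrite("pics/w5.png",np.hstack([p,p2])[:, ::2][::2])
E
```

```text
t 7.9 pos [ 0.6929 -0.1233  0.2382] F [-0.3428 -0.0998 -6.3716] T [ 0.0061 -0.3203  0.0092] w mm 60.313744144962996
x [-0.0079 -0.0049 -1.    ] y [-1.     -0.0028  0.0079] z [-0.0028  1.     -0.0049] roll-to-y -0.002808960851069849
delta tool cm [11.8574  4.6924 -0.0453]
[ 0.6574 -0.123   0.2486] [ 0.8745  0.0019 -0.4851] 29.016571712823243
```

View pics/w5.png

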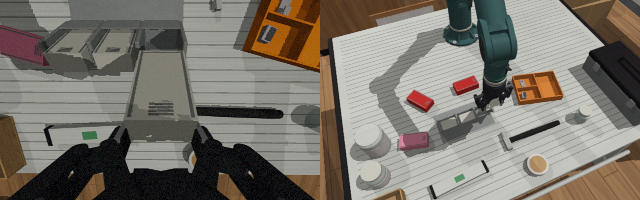

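Emit:
{"method": "jog_arm", "body": {"deltas": [[5.5,0,0.3,2.0,0],[5.5,0,0.6,3.5,0],[5.5,0,0.6,4.0,0],[5.5,0,0.6,4.0,0],[5.5,0,0.6,4.0,0],[5.5,0,0.6,4.0,0],[5.5,0,0.6,4.0,0],[5.5,0,0.6,4.0,0],[5.5,0,0.5,3.0,0],[5.5,0,0.3,1.5,0],[5.5,0,0,0,0],[5.5,0,0,0,0]]}}

```text
time_s: 9.5
position: [0.6272, 0.2426, 0.2333]
ee_rot: [-1.21, 1.216, 1.234]
wrist_force: [0.1, -0.4, -4.9]
grip_width: 0.704
```

```bash
python3 st.py .634 .251 .114
```

```text
t 9.5 pos [0.6272 0.2426 0.2333] F [ 0.0831 -0.4168 -4.864 ] T [-0.0148 -0.3054  0.043 ] w mm 60.13295526348934
x [-0.0188  0.0005 -0.9998] y [-0.9997 -0.0138  0.0188] z [-0.0137  0.9999  0.0008] roll-to-y -0.013746441034940162
delta tool cm [11.9136 -0.9125  0.8257]
```

Emit:
{"method": "jog_arm", "body": {"deltas": [[5.5,1.5,-0.3,0.3,0],[5.5,2.5,-0.3,0.3,0],[5.5,2.5,-0.3,0.2,0],[5.5,2.5,0,0,0],[5.5,1.5,0,0,0],[5.5,0.8,0,0,0],[5.5,0,0,0,0],[5.5,0,0,0,0]]}}

```text
time_s: 10.5
position: [0.6398, 0.2396, 0.1139]
ee_rot: [-1.204, 1.224, 1.217]
wrist_force: [0.1, 0.1, -4.6]
grip_width: 0.703
```

```bash
python3 st.py .634 .251 .097;python3 - <<'E'
from h import *
from bench import capture,camera_info
i=camera_info("wrist");p,d=capture("wrist"); 
P=cloud(d,i)
q=P[170:225,300:345][(d[170:225,300:345]>0)]; mu=q.mean(0);V=np.linalg.svd(q-mu)[2] 
print(mu,V[2], np.degrees(np.arctan2(abs(V[2][2]),abs(V[2][0]))))
p2,_=capture("scene")
cv2.imwrite("pics/w6.png",p); cv2.imwrite("pics/s6.png",cv2.resize(p2[60:260,300:540],None,fx=3,fy=3))
E
```

```text
t 10.5 pos [0.6398 0.2396 0.1139] F [ 0.0836  0.136  -4.5799] T [ 0.0597 -0.2818 -0.0078] w mm 60.06182122033343
x [-0.0152 -0.0045 -0.9999] y [-0.9999  0.0016  0.0152] z [ 0.0015  1.     -0.0045] roll-to-y 0.0015080797035677343
delta tool cm [1.6984 0.5567 1.1502]
[0.6044 0.2401 0.1246] [ 0.8716 -0.0016 -0.4903] 29.35936314397126
```

View pics/w6.png

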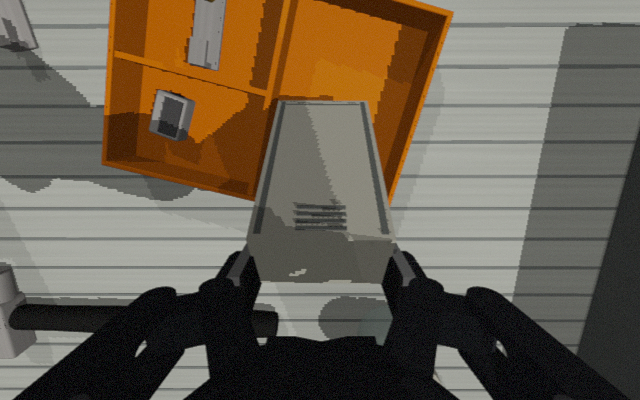

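View pics/s6.png

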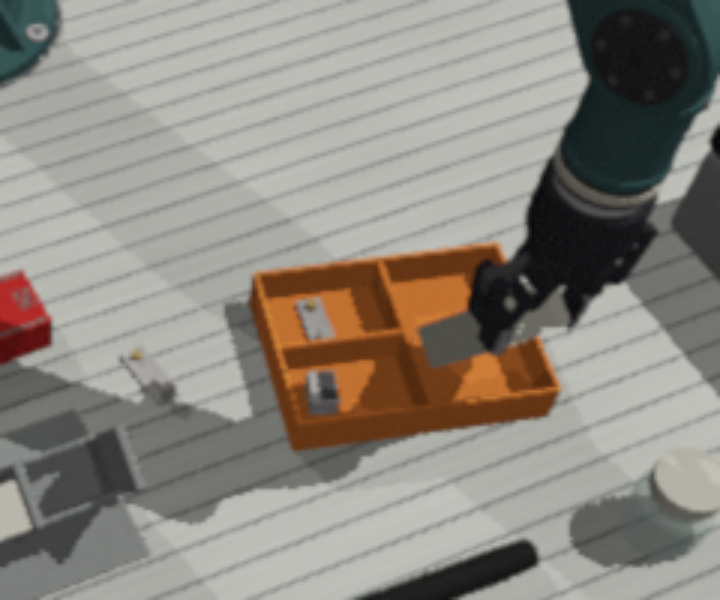

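Emit:
{"method": "jog_arm", "body": {"deltas": [[5.5,0.3,0.3,0.6,0],[5.5,0.3,0.3,0.5,0],[5.5,0.3,0,0,0],[5.5,0.3,0,0,0],[5.5,0.3,0,0,0],[5.5,0,0,0,0]]}}

```text
time_s: 11.35
position: [0.6333, 0.2527, 0.0994]
ee_rot: [-1.205, 1.221, 1.218]
wrist_force: [0.8, -0.9, -5.1]
grip_width: 0.704
```

```bash
python3 st.py .634 .251 .0944
```

```text
t 11.35 pos [0.6333 0.2527 0.0994] F [ 0.8412 -0.8781 -5.1051] T [ 0.0096 -0.2269 -0.0275] w mm 60.15561304233397
x [-0.0134 -0.0031 -0.9999] y [-0.9999 -0.      0.0134] z [-0.      1.     -0.0031] roll-to-y -4.38383683589694e-05
delta tool cm [ 0.4966 -0.0732 -0.1653]
```

Emit:
{"method": "jog_arm", "body": {"deltas": [[5.5,0.25,0,0,0],[5.5,0.25,0,0,0],[5.5,0.2,0,0,0],[5.5,0,0,0,0]]}}

```text
time_s: 11.85
position: [0.6347, 0.2524, 0.0936]
ee_rot: [-1.205, 1.22, 1.216]
wrist_force: [-1.5, 0.1, -2.4]
grip_width: 0.703
```

```bash
python3 st.py .634 .251 .0944
```

```text
t 11.85 pos [0.6347 0.2524 0.0936] F [-1.4688  0.1358 -2.3946] T [-0.0931  0.2326  0.0067] w mm 60.06047735802048
x [-0.0114 -0.0027 -0.9999] y [-0.9999  0.001   0.0114] z [ 0.0009  1.     -0.0028] roll-to-y 0.0009349678549387599
delta tool cm [-0.0802  0.0702 -0.1361]
```

Emit:
{"method": "jog_arm", "body": {"deltas": [[5.5,-0.5,0,0,0],[5.5,-0.5,0,0,0],[5.5,-0.3,0,0,0],[5.5,0,0,0,0]]}}

```text
time_s: 12.35
position: [0.6343, 0.2524, 0.1067]
ee_rot: [-1.205, 1.22, 1.216]
wrist_force: [-0.3, -0.2, -6.3]
grip_width: 0.703
```

Emit:
{"method": "jog_arm", "body": {"deltas": [[5.5,0,0,0,0],[5.5,0,0,0,0],[5.5,0,0,0,0],[5.5,0,0,0,0]], "grip_force": 20}}

```text
time_s: 12.85
position: [0.6339, 0.2523, 0.1062]
ee_rot: [-1.205, 1.221, 1.217]
wrist_force: [-0.1, 0.3, -5.6]
grip_width: 0.704
```

```bash
cat > tilt.py <<'E'
from h import *
from bench import capture,camera_info
import sys
i=camera_info("wrist");p,d=capture("wrist"); P=cloud(d,i)
q=P[170:225,300:345][(d[170:225,300:345]>0)]; mu=q.mean(0);V=np.linalg.svd(q-mu)[2] 
print(mu,V[2], np.degrees(np.arctan2(abs(V[2][2]),abs(V[2][0]))))
p2,_=capture("scene")
cv2.imwrite(f"pics/{sys.argv[1]}.png",np.vstack([cv2.resize(p,(480,300)),cv2.resize(p2[60:210,300:540],(480,300))]))
E
python3 st.py .634 .251 .1; python3 tilt.py t1
```

```text
t 12.85 pos [0.6339 0.2523 0.1062] F [-0.1297  0.332  -5.5589] T [ 0.016  -0.2701 -0.0214] w mm 60.1135544368779
x [-0.0126 -0.0031 -0.9999] y [-0.9999  0.0007  0.0126] z [ 0.0006  1.     -0.0031] roll-to-y 0.0006370939216817664
delta tool cm [ 0.6191 -0.0177 -0.1287]
[0.5985 0.2527 0.1167] [ 0.8732  0.0011 -0.4874] 29.17125926931165
```

View pics/t1.png

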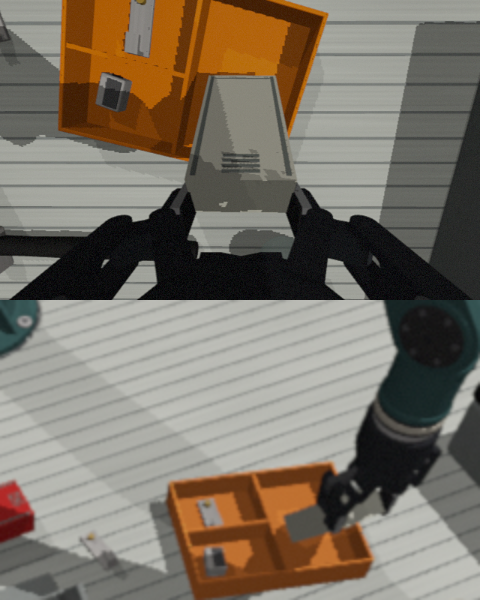

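Emit:
{"method": "jog_arm", "body": {"deltas": [[5.5,0,0,-0.5,0.08],[5.5,0,0,-0.5,0.08],[5.5,0,0,-0.4,0.07],[5.5,0,0,0,0],[5.5,0,0,0,0]], "grip_force": 25}}

```text
time_s: 13.58
position: [0.6327, 0.2386, 0.1062]
ee_rot: [-1.031, 1.323, 1.041]
wrist_force: [-0.2, 0.7, -5.2]
grip_width: 0.7
```

```bash
cat > tr.py <<'E'
from h import *
from bench import manip
s=manip.sense(); M=R.from_rotvec(s['ee_rot']).as_matrix()
C=np.array([.5658,.2512]); ex=np.array([.973,-.2305]);ey=np.array([.2305,.973])
v=s['position'][:2]-C; print("tray x,y of TCP mm",v@ex*1000,v@ey*1000,"z",s['position'][2]*1000,"yaw err (tool x roll needed)", np.arctan2(M[1,2],M[0,2])-np.arctan2(ey[1],ey[0]), "toolx",M[:,0])
E
python3 st.py; python3 tr.py
```

```text
t 13.575 pos [0.6327 0.2386 0.1062] F [-0.2442  0.6996 -5.2332] T [-0.0418 -0.2786  0.0054] w mm 59.80973085513923
x [-0.0128 -0.0026 -0.9999] y [-0.9723  0.2333  0.0118] z [ 0.2333  0.9724 -0.0055] roll-to-y 0.23545083713539885
tray x,y of TCP mm 68.00470469173793 3.172453378475344 z 106.19933745189611 yaw err (tool x roll needed) -0.002842676973875413 toolx [-0.0128 -0.0026 -0.9999]
```

Emit:
{"method": "jog_arm", "body": {"deltas": [[5.5,0.1,1.0,-0.1,0],[5.5,0.1,1.5,-0.1,0],[5.5,0,1.5,-0.1,0],[5.5,0,1.5,0,0],[5.5,0,0.6,0,0],[5.5,0,0,0,0]]}}

```text
time_s: 14.32
position: [0.5705, 0.251, 0.106]
ee_rot: [-1.034, 1.317, 1.039]
wrist_force: [2.3, -0.2, -5.7]
grip_width: 0.706
```

```bash
python3 st.py; python3 tr.py;python3 tilt.py t2
```

```text
t 14.325 pos [0.5705 0.251  0.106 ] F [ 2.2712 -0.2164 -5.7242] T [-0.2469 -0.7566 -0.0658] w mm 60.28835341969095
x [-0.0068 -0.0015 -1.    ] y [-0.973   0.2308  0.0062] z [ 0.2308  0.973  -0.003 ] roll-to-y 0.23287428989032213
tray x,y of TCP mm 4.659070331265473 0.8883217917472321 z 105.9873314640267 yaw err (tool x roll needed) -0.0002661297287986919 toolx [-0.0068 -0.0015 -1.    ]
[0.5362 0.2592 0.1161] [ 0.8558 -0.2019 -0.4763] 29.098517266336536
```

View pics/t2.png

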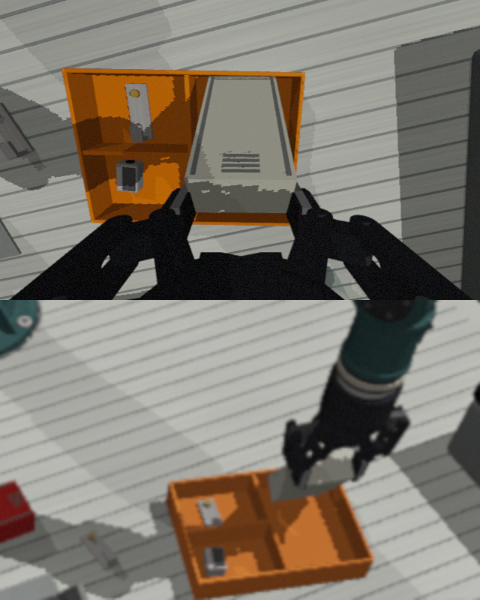

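Emit:
{"method": "jog_arm", "body": {"deltas": [[5.5,0.1,0.6,0,0],[5.5,0.1,0.6,0,0],[5.5,0,0.6,0,0],[5.5,0,0.6,0,0],[5.5,0,0,0,0]], "grip_force": 20}}

```text
time_s: 15.05
position: [0.5667, 0.251, 0.1088]
ee_rot: [-1.04, 1.291, 1.011]
wrist_force: [1.9, 0.7, -5.9]
grip_width: 0.705
```

```bash
python3 st.py; python3 tr.py;python3 tilt.py t3
```

```text
t 15.05 pos [0.5667 0.251  0.1088] F [ 1.8532  0.7048 -5.8592] T [-0.1309 -0.6161 -0.0063] w mm 60.17404193144456
x [ 0.0282 -0.0005 -0.9996] y [-0.9705  0.2396 -0.0275] z [0.2395 0.9709 0.0063] roll-to-y 0.24189822637148928
tray x,y of TCP mm 0.9500584520105707 0.04718873397287546 z 108.78519154998912 yaw err (tool x roll needed) -0.009290066209965975 toolx [ 0.0282 -0.0005 -0.9996]
[0.5323 0.2595 0.1173] [ 0.8733 -0.2162 -0.4366] 26.560684596023343
```

View pics/t3.png

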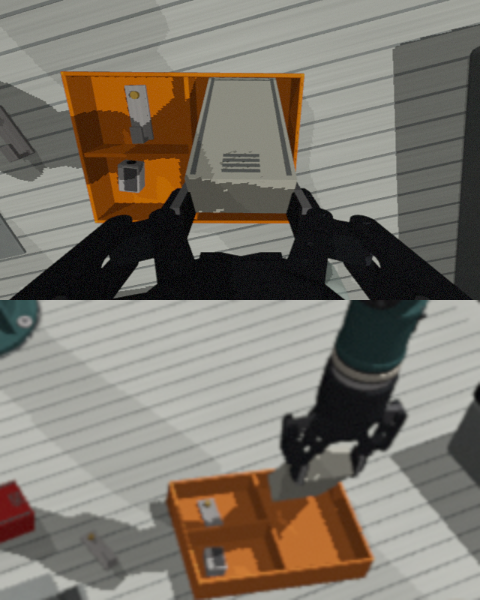

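Emit:
{"method": "jog_arm", "body": {"deltas": [[5.5,0.2,1.5,0,0],[5.5,0.1,1.5,0,0],[5.5,0.1,1.5,0,0],[5.5,0,0,0,0]]}}

```text
time_s: 15.65
position: [0.5378, 0.2618, 0.1084]
ee_rot: [-1.042, 1.266, 0.992]
wrist_force: [0.9, -0.7, -5.0]
grip_width: 0.701
```

```bash
python3 st.py; python3 tr.py;python3 tilt.py t4
```

```text
t 15.65 pos [0.5378 0.2618 0.1084] F [ 0.9498 -0.7453 -5.0156] T [-0.2216 -0.4046 -0.01  ] w mm 59.87774064788208
x [ 0.0571  0.0059 -0.9983] y [-0.9679  0.2455 -0.0539] z [0.2448 0.9694 0.0197] roll-to-y 0.24736350086778633
tray x,y of TCP mm -29.63449143333783 3.8459307954583135 z 108.41170355598496 yaw err (tool x roll needed) -0.014755340706263054 toolx [ 0.0571  0.0059 -0.9983]
[0.5082 0.2696 0.1002] [ 0.9521 -0.2409 -0.1882] 11.180988916423978
```

Emit:
{"method": "jog_arm", "body": {"deltas": [[5.5,0,1.3,0,0],[5.5,0,1.2,0,0],[5.5,0,0,0,0]]}}

```text
time_s: 16.12
position: [0.5211, 0.2676, 0.109]
ee_rot: [-1.042, 1.255, 0.982]
wrist_force: [2.5, -0.8, -6.4]
grip_width: 0.704
```

```bash
python3 st.py; python3 tr.py;python3 tilt.py t5
```

```text
t 16.125 pos [0.5211 0.2676 0.109 ] F [ 2.5252 -0.7616 -6.4479] T [-0.2393 -0.6361 -0.0158] w mm 60.09561030838199
x [ 0.07    0.0086 -0.9975] y [-0.9662  0.2494 -0.0656] z [0.2482 0.9684 0.0258] roll-to-y 0.25091197403101395
tray x,y of TCP mm -47.24120126671923 5.6351955777609435 z 108.95392681398545 yaw err (tool x roll needed) -0.018303813869490648 toolx [ 0.07    0.0086 -0.9975]
[0.4963 0.2747 0.0857] [ 0.9685 -0.2442 -0.0497] 2.93642638565904
```

View pics/t5.png

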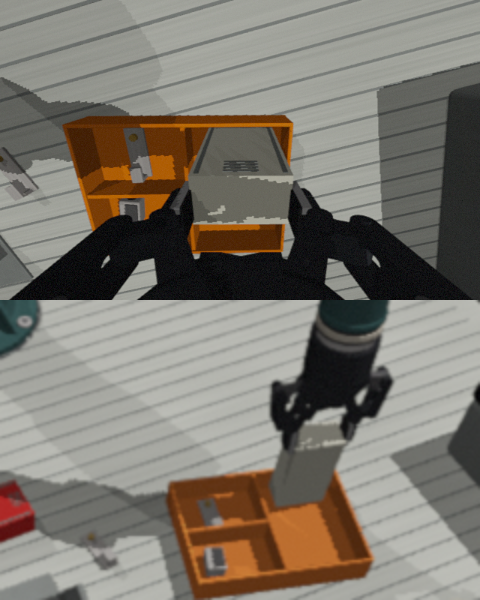

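Emit:
{"method": "jog_arm", "body": {"deltas": [[5.5,-0.2,-0.8,0,0],[5.5,0,-1.2,0,0],[5.5,0,-1.2,0,0],[5.5,0,-1.0,0,0],[5.5,0,0,0,0]], "grip_force": 30}}

```text
time_s: 16.85
position: [0.5586, 0.2561, 0.111]
ee_rot: [-1.04, 1.268, 0.99]
wrist_force: [-0.6, 0.2, -5.2]
grip_width: 0.704
```

```bash
python3 st.py; python3 tr.py;python3 tilt.py t6
python3 - <<'E'
from h import *
from bench import capture,camera_info
i=camera_info("wrist");p,d=capture("wrist"); P=cloud(d,i)
for v in range(200,310,6): print(v,P[v,320])
E
```

```text
t 16.85 pos [0.5586 0.2561 0.111 ] F [-0.6054  0.2422 -5.2061] T [-0.0466  0.1104  0.0219] w mm 60.10882939134927
x [ 0.0561  0.0056 -0.9984] y [-0.9672  0.2483 -0.053 ] z [0.2476 0.9687 0.0193] roll-to-y 0.25026945176375465
tray x,y of TCP mm -8.115577354039933 3.0914061507746546 z 111.03611573575719 yaw err (tool x roll needed) -0.0176612916022314 toolx [ 0.0561  0.0056 -0.9984]
[0.5331 0.2632 0.0891] [-0.9674  0.243   0.0718] 4.244916781863044
200 [0.5319 0.2621 0.0952]
206 [0.5323 0.2619 0.1037]
212 [0.533  0.2616 0.1106]
218 [0.5331 0.2615 0.1182]
224 [0.5335 0.2613 0.1242]
230 [0.5342 0.261  0.1293]
236 [0.5353 0.2607 0.1329]
242 [0.5383 0.2599 0.1327]
248 [0.479  0.2732 0.2499]
254 [0.5443 0.2584 0.1325]
260 [0.5476 0.2575 0.132 ]
266 [0.5506 0.2568 0.1322]
272 [0.5543 0.2558 0.1311]
278 [0.5579 0.2549 0.1306]
284 [0.5607 0.2542 0.1312]
290 [0.5641 0.2533 0.131 ]
296 [0.5675 0.2525 0.131 ]
302 [0.6404 0.2353 0.041 ]
308 [0.6791 0.2261 0.0003]
```

View pics/t6.png

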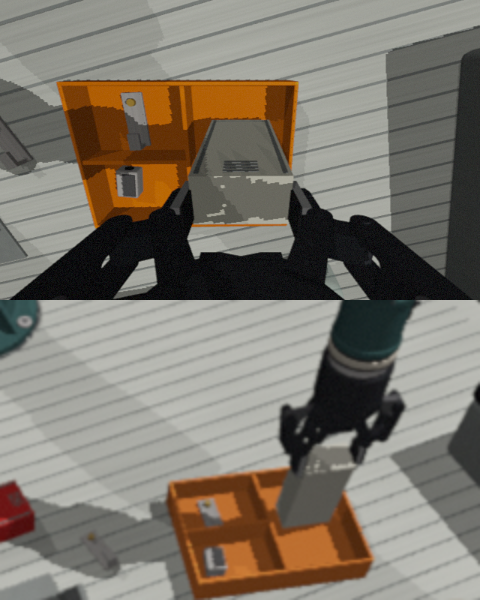

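Emit:
{"method": "jog_arm", "body": {"deltas": [[5.5,0.25,0,0,0],[5.5,0.25,0,0,0],[5.5,0.2,0,0,0],[5.5,0.1,0,0,0],[5.5,0,0,0,0]]}}

```text
time_s: 17.62
position: [0.556, 0.2573, 0.1045]
ee_rot: [-1.041, 1.27, 0.995]
wrist_force: [-0.5, -0.8, -4.4]
grip_width: 0.704
```

```bash
python3 st.py; python3 tr.py;python3 tilt.py t7
```

```text
t 17.625 pos [0.556  0.2573 0.1045] F [-0.4716 -0.767  -4.4101] T [-0.1463  0.2869 -0.0658] w mm 60.09629272770904
x [ 0.0526  0.0055 -0.9986] y [-0.9682  0.2451 -0.0496] z [0.2445 0.9695 0.0182] roll-to-y 0.2470022937309385
tray x,y of TCP mm -10.985400377807075 3.6563100439153615 z 104.46105901966375 yaw err (tool x roll needed) -0.014394133569415102 toolx [ 0.0526  0.0055 -0.9986]
[0.5303 0.2643 0.0829] [-0.9676  0.2405  0.0765] 4.522997123056539
```

Emit:
{"method": "jog_arm", "body": {"deltas": [[5.5,0.3,0,0,0],[5.5,0.2,0,0,0],[5.5,0,0,0,0]]}}

```text
time_s: 18.1
position: [0.5569, 0.2573, 0.1046]
ee_rot: [-1.04, 1.27, 0.995]
wrist_force: [-0.5, -0.1, -5.5]
grip_width: 0.703
```

```bash
python3 st.py; python3 tr.py;python3 tilt.py t8
```

```text
t 18.1 pos [0.5569 0.2573 0.1046] F [-0.4918 -0.1437 -5.4866] T [-0.0664  0.1054  0.0006] w mm 60.0475591361459
x [ 0.0523  0.0061 -0.9986] y [-0.9681  0.2455 -0.0492] z [0.2449 0.9694 0.0187] roll-to-y 0.24746228735270603
tray x,y of TCP mm -10.10084891231721 3.848132649848468 z 104.60063128994024 yaw err (tool x roll needed) -0.01485412719118262 toolx [ 0.0523  0.0061 -0.9986]
[0.5312 0.2643 0.0828] [-0.9678  0.2403  0.0749] 4.428148547445616
```

Emit:
{"method": "jog_arm", "body": {"deltas": [[5.5,0.3,0,0,0],[6.0,0.1,0,0,0],[6.4,0,0,0,0],[6.8,0,0,0,0],[6.8,0,0,0,0],[6.8,0,0,0,0]]}}

```text
time_s: 18.95
position: [0.5618, 0.2586, 0.1044]
ee_rot: [-1.041, 1.262, 0.992]
wrist_force: [0.0, 0.1, -0.5]
grip_width: 0.793
```

```bash
python3 st.py; python3 tr.py;python3 tilt.py t9
```

```text
t 18.95 pos [0.5618 0.2586 0.1044] F [ 0.0203  0.1033 -0.4509] T [ 0.0159  0.0479 -0.0236] w mm 67.71340939973209
x [ 0.0596  0.0088 -0.9982] y [-0.9677  0.2458 -0.0557] z [0.2448 0.9693 0.0231] roll-to-y 0.24739707985687756
tray x,y of TCP mm -5.574633751605718 6.286080546491046 z 104.39625350526168 yaw err (tool x roll needed) -0.014788919695354119 toolx [ 0.0596  0.0088 -0.9982]
[0.5317 0.2666 0.0962] [ 0.9397 -0.3415 -0.018 ] 1.100251580518415
```

View pics/t9.png

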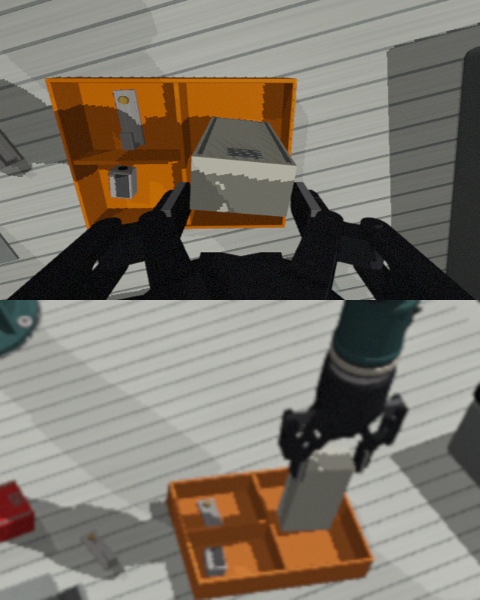

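Emit:
{"method": "jog_arm", "body": {"deltas": [[8.0,0,0,0,0],[8.0,0,0,0,0],[8.0,0,0,0,0],[8.0,-0.7,0,0,0],[8.0,-1.5,0,0,0],[8.0,-2.5,0,0,0],[8.0,-4,0,0,0],[8.0,-4,0,0,0],[8.0,-3,1,0,0],[8.0,0,0,0,0]]}}

```text
time_s: 20.3
position: [0.5428, 0.2596, 0.2715]
ee_rot: [-1.04, 1.257, 0.99]
wrist_force: [1.1, -0.0, -0.6]
grip_width: 0.935
```

```bash
python3 st.py
python3 - <<'E'
from h import *
from bench import capture,camera_info
for n in("scene","top","wrist"):
    i=camera_info(n);p,d=capture(n);P=cloud(d,i);cv2.imwrite(f"pics/f_{n}.png",p)
    if n!="top":
        m=(P[...,2]>.112)&(P[...,2]<.135)&(abs(P[...,0]-.5658)<.08)&(abs(P[...,1]-.2512)<.06)&(d>0)
        q=P[m]
        print(n,len(q))
        if len(q)>50:
            q=q[q[:,2]>np.median(q[:,2])-.006]
            mu=q.mean(0);V=np.linalg.svd(q-mu)[2];r=cv2.minAreaRect((q[:,:2]*1000).astype(np.float32));print(mu,V[2],r)
            v=np.array(r[0])/1000-[.5658,.2512];print("tray xy",v@[.973,-.2305],v@[.2305,.973])
    if n=="scene":
        for y in(-.2047,-.2846):
            m=(P[...,2]>.11)&(P[...,2]<.14)&(abs(P[...,1]-y)<.028)&(abs(P[...,0]-.631)<.03)
            q=P[m];print(q.mean(0),np.linalg.svd(q-q.mean(0),full_matrices=False)[2][2])
E
```

```text
t 20.3 pos [0.5428 0.2596 0.2715] F [ 1.1238 -0.0136 -0.6129] T [-0.0124  0.0648 -0.0351] w mm 79.86289322747534
x [ 0.0638  0.0116 -0.9979] y [-0.9673  0.2466 -0.059 ] z [0.2454 0.969  0.027 ] roll-to-y 0.24802898251855837
scene 407
[0.5525 0.2601 0.1233] [-0.0261  0.0276 -0.9993] ((550.8898315429688, 261.2633361816406), (62.95720672607422, 39.980194091796875), 70.06590270996094)
tray xy -0.016827192898559513 0.006354832275390639
[ 0.6311 -0.2048  0.1255] [0.4776 0.0002 0.8786]
[ 0.6312 -0.2848  0.1254] [ 0.4764 -0.0015  0.8792]
wrist 2277
[0.5471 0.2613 0.1241] [-0.0194  0.0085  0.9998] ((547.9928588867188, 261.33282470703125), (62.10403823852539, 37.51778030395508), 69.76375579833984)
tray xy -0.0196619643981933 0.005754692413330093
```

View pics/f_scene.png

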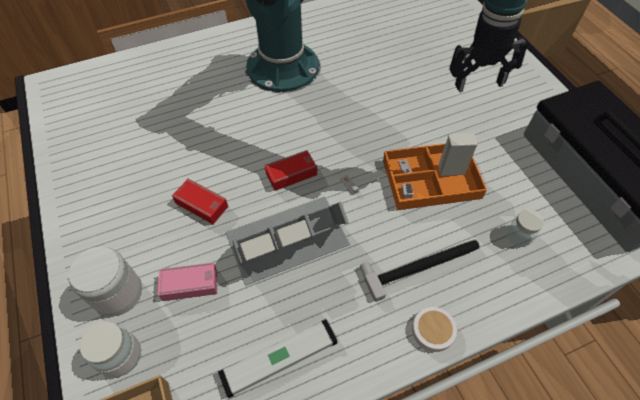

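View pics/f_wrist.png

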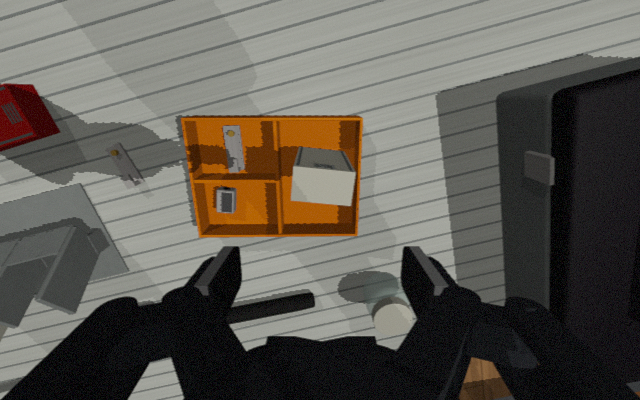

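```bash
python3 -c "
from bench import ticket; print(ticket.hand_in())"
```

```text
the job is handed in; nothing more can be done
None
```

Case_a is the full one. It now stands upright on the floor of the tray's big compartment, and the job is handed in at about 20 s. No verdict comes back, so the checks below are my own.

**Finding the heavy case:** I gripped case_a across its 62 mm sides, because the tool could not be tilted to the recommended 36 mm grip. Lifted free of the stand, its wrist force read about 4.6 to 6.4 N across several readings. An empty case weighs at most about 1.6 N, so I did not lift case_b or case_c.

**Placing it:** The case held its 30° lean in the grip, so I turned it upright by pushing its lower edge against the inside of the tray's near wall. I then moved it back toward the middle, lowered it to contact and released it. It settled the last roughly 3 mm and turned a few degrees about the vertical.

**Last checks:**

| Thing | Result |
|---|---|
| case_a height | top at 0.123 to 0.124 m, so the underside is on the 4 mm floor |
| case_a tilt | about 1 to 2° |
| case_a position | about (-18, +6) mm from the big compartment's centre, inside the limits |
| case_b, case_c | tops where they were at the start, within 0.3 mm, still leaning about 30° |
| Picture hooks, sharpener, hammer | look unmoved in the pictures; not measured |
| Gripper | clear of everything, about 0.15 m above the case |

The force readings varied with arm motion and rattle. The press on the tray was not measured directly; I infer it from the lifted weight.

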